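# Weigh the middle tin on the kitchen balance

## Robot

A 6-joint arm with a two-finger parallel gripper is mounted at the origin on a cart in front of the work surface, level with it; the furniture and walls round the work are solid. World frame = base frame: x ahead of the robot, y to its left, z up, the work surface at z = 0. Lengths are in m, angles in rad, forces in N, time in s.
With the tool pointing down it reaches from about 0.375 to 0.9 m from the base axis. Payload 3.1 kg.
Tool frame: the origin (TCP) lies on the centre line of the jaws, within the pads' length; the fingertips stand 14 mm ahead of it and the grasp point (between the pads) lies 5 mm behind it; z points along the fingers, y is the line along which they close (so a half turn about z gives the same grasp; the last joint's range is limited). The gripper opens to 87 mm and grips with 3 to 60 N. Pads are 19 mm wide; open, the fingers measure 117 mm over their backs; the gripper's body (75 mm by 190 mm) begins 51 mm behind the grasp point.
Start: joints at [1.113, 0.527, 1.433, -0, 1.181, -0.178], TCP at [0.172, 0.601, 0.237] pointing down, gripper open.
Joint ranges: [-3.08, 3.08], [-0.75, 2.2], [0.22, 2.44], [-1.43, 4.57], [0, 2.65], [-2.85, 2.85]. Speed limits (rad/s): [2.79, 2.79, 3.14, 3.14, 3.14, 3.14].

## Interface

Orientations are given as a unit quaternion [x, y, z, w].
In Python, from rig import robot gives the robot as it stands.
- The arm moves only by the tool move_arm, never from a script. Its argument "commands" is a list of rows, each an object with "hand": the finger opening in cm, from 0 to 8.7; "travel": the shift along the tool's x, y, z in cm, a list of three; "twist": the turn, a rotation vector about the tool's x, y, z in degrees, a list of three. In form: [{"hand": hand, "travel": [dx, dy, dz], "twist": [wx, wy, wz]}, ...]. A call has 1 to 5 rows; each row shifts and turns the commanded pose from where the row before left it, along the tool's axes as they then stand; what a row does not reach is not made up. A row lasts 1/12 s, in which the tool goes at most 41.7 mm and 7.16 degrees, less where a joint would pass 70% of its speed; a pose out of reach is approached as far as the arm can. A call is refused whole if a number of a shift passes 4.17 or a number of a turn 7.16, either way. A call with a gripper value outside its range is refused whole. The fingers move at their own pace and stop on an object; "force" is the grip in N (left out, the last holds). Time passes only in rows, so rows that do not move let the fingers close. It gives the time, the measured TCP pose, the force, the opening and the grip force at its end, in the units of the state.
- robot.get_obs(): the state, without advancing time (a new reading comes with each control period).
- robot.camera(name): name is "scene" or "top" or "wrist"; returns a dict with "frame" (384x512x3 uint8, red, green, blue), "fov_y" (degrees; the focal length in pixels is half the picture's height over the tangent of half this angle, whatever the lens; pixels are square), "cx", "cy" (the principal point, pixels), "k1" (the pictures are not rectified: a ray, as slopes to the right and down, at radius r is drawn at 1 + k1 r^2 times it, then the intrinsics apply), "extrinsics" (4x4, takes a point from camera to world coordinates); the wrist camera has in their place "T_tool_cam" (4x4, takes a point from camera to tool coordinates, whose origin is the TCP and whose axes are the flange's). Camera axes: x right, y down, z forward; pixel columns grow to the right and rows downward; lengths in m; the calibration is good to about 2 mm. A picture is of the moment at which its call begins: read the wrist's pose just before it. There is no depth.
- robot.hand_in(): hands the job in; it is judged then, once.
The state is a dict: "time": time; "q": joint angles; "joint_velocities": joint speeds; "joint_torque": joint torques, N m; "position": TCP position; "tool_rot": TCP orientation; "ft_force": force on the tool from outside, world axes, zero at the start; "moment": the same for the moment, N m; "grip_width": finger opening in m; "grip_force": force on a finger pad.
Only numpy, scipy, OpenCV 4.12 (cv2) and the standard library are available. Lean on these libraries where they do the work, as an engineer would, in place of code of your own. Each camera call takes 0.05 s, during which the arm holds its last target. There are 200 camera calls.

## Task

Weigh the middle one of the three tins on the board: first stand it in the round dish of the balance, then stand weights on the rectangular plate until the beam rests level. Set the things down gently, leave any unused weight on the worktop, and do not disturb the other two tins or the egg cup.

Things in the scene. Friction and masses are not known exactly. Their poses are not given: they have to be found in the camera images.
- balance: Kitchen balance, fixed; base 85 x 200 mm with yoke, index plate and pointer in the middle (top at 149 mm). Origin: centre of the base at worktop height; its y axis runs along the beam toward the round dish, x away from the robot, z up. The pans are 125 mm either side; a linkage keeps them horizontal, so it does not matter where on a pan a load stands.
- beam (a joint): Angle of the balance beam, rad: 0 level, positive when the dish is down, negative when the plate is down; stops at +-0.34. It is springy and damped: it rests at about 0.04 rad for every 100 g of difference between the loads (a little less when far over: 0.12, 0.233 and 0.27 with the 300, 600 and 700 g tin alone) and settles in about 1.5 s.
- dish_floor (a point): Centre of the inner floor of the round dish (left end of the beam, +y; inside 106 mm across, rim 8 mm above the floor). 99 mm above the worktop when level; moves with the beam up to 42 mm down or up.
- plate_floor (a point): Centre of the inner floor of the rectangular plate (right end of the beam; inside 90 mm along the balance's x by 120 mm along its y, rim 6 mm above the floor), so two weights fit side by side along y. 100 mm above the worktop when level; moves with the beam.
- board_middle (a point): Centre of the top of the wooden board (80 x 260 x 12 mm, fixed) on which the three tins stand in a row along its y axis, 85 mm apart; the tin to be weighed is the one that starts here. A large fixed bread bin stands behind the board (from x = 0.54 on, y = 0.12 to 0.55, 0.25 m high): carry the tin round its front right corner.
- tin_a: Closed steel tin of coins, one of three that look alike, 61 mm across, 82 mm high to the flat lid, 115 mm with the wooden lid knob (28 mm across, its grip part 89 to 115 mm above the underside). Origin: centre of the underside; z up. The three weigh 300, 600 and 700 g, each within 3 %, and which is which is unknown. It starts on the board.
- tin_b: Closed steel tin of coins, one of three that look alike, 61 mm across, 82 mm high to the flat lid, 115 mm with the wooden lid knob (28 mm across, its grip part 89 to 115 mm above the underside). Origin: centre of the underside; z up. The three weigh 300, 600 and 700 g, each within 3 %, and which is which is unknown. It starts on the board.
- tin_c: Closed steel tin of coins, one of three that look alike, 61 mm across, 82 mm high to the flat lid, 115 mm with the wooden lid knob (28 mm across, its grip part 89 to 115 mm above the underside). Origin: centre of the underside; z up. The three weigh 300, 600 and 700 g, each within 3 %, and which is which is unknown. It starts on the board.
- weight_small: The small balance weight: dark steel cylinder with a knob, 100 g, 30 mm across, body 34 mm high, 61 mm with the knob (22 mm across, its grip part the top 20 mm). Origin: centre of the underside; z up. Starts on the worktop right of the robot's middle, the three weights in any order.
- weight_medium: The medium balance weight: dark steel cylinder with a knob, 200 g, 38 mm across, body 37 mm high, 64 mm with the knob (22 mm across, its grip part the top 20 mm). Origin: centre of the underside; z up. Starts on the worktop right of the robot's middle, the three weights in any order.
- weight_large: The large balance weight: dark steel cylinder with a knob, 500 g, 52 mm across, body 41 mm high, 68 mm with the knob (22 mm across, its grip part the top 20 mm). Origin: centre of the underside; z up. Starts on the worktop right of the robot's middle, the three weights in any order.
- egg_cup: White egg cup, 49 mm across, 57 mm high, a bystander. Origin: centre of the underside.
Things that resemble listed ones, but are neither listed nor needed, are in the scene too. Leave any yellow look-alike of the tin_c alone.

How it is judged:
On the way:
1. the middle tin stands in the dish, released, and has tipped the beam (((horizontal distance between tin_a and dish_floor below 0.04 m and z of tin_a in the frame of dish_floor between -0.008 and 0.012 m and angle between each of tin_a, tin_b, tin_c's own z axis and vertical below 0.15 rad and distance of each of tin_b, tin_c from where it was at the start of the episode below 0.03 m and horizontal distance between each of tin_b, tin_c and board_middle above 0.05 m and value of joint beam above 0.1 rad and contact force between tin_a and the fingers below 0.1 N) or (horizontal distance between tin_b and dish_floor below 0.04 m and z of tin_b in the frame of dish_floor between -0.008 and 0.012 m and angle between each of tin_b, tin_a, tin_c's own z axis and vertical below 0.15 rad and distance of each of tin_a, tin_c from where it was at the start of the episode below 0.03 m and horizontal distance between each of tin_a, tin_c and board_middle above 0.05 m and value of joint beam above 0.1 rad and contact force between tin_b and the fingers below 0.1 N) or (horizontal distance between tin_c and dish_floor below 0.04 m and z of tin_c in the frame of dish_floor between -0.008 and 0.012 m and angle between each of tin_c, tin_a, tin_b's own z axis and vertical below 0.15 rad and distance of each of tin_a, tin_b from where it was at the start of the episode below 0.03 m and horizontal distance between each of tin_a, tin_b and board_middle above 0.05 m and value of joint beam above 0.1 rad and contact force between tin_c and the fingers below 0.1 N))), for 0.2 s.
At the end, for the whole second after the job is handed in: The tin that started in the middle stands upright in the dish; the other two stand upright within 30 mm of where they started; every weight is either upright on the plate or down on the worktop; the beam is at rest within 0.02 rad of level and nothing moves (((horizontal distance between tin_a and dish_floor below 0.04 m and z of tin_a in the frame of dish_floor between -0.008 and 0.012 m and angle between each of tin_a, tin_b, tin_c's own z axis and vertical below 0.15 rad and distance of each of tin_b, tin_c from where it was at the start of the episode below 0.03 m and horizontal distance between each of tin_b, tin_c and board_middle above 0.05 m) or (horizontal distance between tin_b and dish_floor below 0.04 m and z of tin_b in the frame of dish_floor between -0.008 and 0.012 m and angle between each of tin_b, tin_a, tin_c's own z axis and vertical below 0.15 rad and distance of each of tin_a, tin_c from where it was at the start of the episode below 0.03 m and horizontal distance between each of tin_a, tin_c and board_middle above 0.05 m) or (horizontal distance between tin_c and dish_floor below 0.04 m and z of tin_c in the frame of dish_floor between -0.008 and 0.012 m and angle between each of tin_c, tin_a, tin_b's own z axis and vertical below 0.15 rad and distance of each of tin_a, tin_b from where it was at the start of the episode below 0.03 m and horizontal distance between each of tin_a, tin_b and board_middle above 0.05 m)) and ((horizontal distance between weight_small and plate_floor below 0.07 m and z of weight_small in the frame of plate_floor between -0.008 and 0.012 m and angle between weight_small's own z axis and vertical below 0.15 rad) or height (world z) of weight_small between -0.02 and 0.03 m) and ((horizontal distance between weight_medium and plate_floor below 0.07 m and z of weight_medium in the frame of plate_floor between -0.008 and 0.012 m and angle between weight_medium's own z axis and vertical below 0.15 rad) or height (world z) of weight_medium between -0.02 and 0.03 m) and ((horizontal distance between weight_large and plate_floor below 0.07 m and z of weight_large in the frame of plate_floor between -0.008 and 0.012 m and angle between weight_large's own z axis and vertical below 0.15 rad) or height (world z) of weight_large between -0.02 and 0.03 m) and value of joint beam between -0.02 and 0.02 rad and velocity of joint beam between -0.03 and 0.03 rad/s and linear speed of each of tin_a, tin_b, tin_c, weight_small, weight_medium, weight_large below 0.02 m/s); the robot touches nothing.
It fails at once if the egg cup is moved more than 40 mm or knocked over (distance of egg_cup from where it was at the start of the episode above 0.04 m or angle between egg_cup's own z axis and vertical above 0.5 rad).
It fails at once if a tin or weight is tipped over (angle between any of tin_a, tin_b, tin_c, weight_small, weight_medium, weight_large's own z axis and vertical above 0.7 rad).
It fails at once if something is dropped or pressed hard on the balance (over 60 N, or the beam swings faster than 4 rad/s) (contact force between balance and tin_a above 60 N or contact force between balance and tin_b above 60 N or contact force between balance and tin_c above 60 N or contact force between balance and weight_small above 60 N or contact force between balance and weight_medium above 60 N or contact force between balance and weight_large above 60 N or contact force between balance and the arm above 60 N or contact force between balance and the fingers above 60 N or velocity of joint beam above 4 rad/s or velocity of joint beam below -4 rad/s).
It also fails if it takes over 64 s, if anything falls off the work surface, if the arm or the gripper's body presses on something with over 40 N, if the wrist force passes 120 N, or if a joint passes its speed limit or range.

## Working session

There is one attempt and no reset: what is moved stays moved. The work goes in short steps, Python scripts to look and compute and a tool call to move; the robot and the scene stay as the last step left them, time stands still between calls to the robot, and variables do not carry over. Pictures are saved under pics/ and viewed, at most 10 in all, crops included, and the job is handed in when it is done.

Besides the shell and the picture viewer there is one more tool, called after "Request:" as name([rows], argument=value, ...), one row to a line, values as JSON. move_arm: Moves the arm, as the interface text tells. Its arguments: {"type":"object","properties":{"commands":{"type":"array"},"force":{"type":"number"}},"required":["commands"]}

```bash
mkdir -p pics; cat > h.py <<'E'
import numpy as np, cv2, json
from rig import robot
def snap(n,fn):
    o=robot.get_obs(); c=robot.camera(n)
    cv2.imwrite(f'pics/{fn}.png',c['frame'][:,:,::-1])
    d={k:(np.asarray(v).tolist()) for k,v in c.items() if k!='frame'}
    json.dump(d,open(f'pics/{fn}.json','w')); return c
def K(d):
    f=192/np.tan(np.radians(d['fov_y'])/2); return np.array([[f,0,d['cx']],[0,f,d['cy']],[0,0,1.]])
def ray(d,uv):
    # drawn = s*(1+k1 r^2)
    f=K(d); p=np.array([(uv[0]-d['cx'])/f[0,0],(uv[1]-d['cy'])/f[0,0]]); s=p.copy()
    for _ in range(30): s=p/(1+d['k1']*(s@s))
    T=np.array(d['extrinsics']); return T[:3,3],T[:3,:3]@np.r_[s,1]
def atz(fn,uv,z):
    d=json.load(open(f'pics/{fn}.json')); o,r=ray(d,uv); return o+r*(z-o[2])/r[2]
def proj(fn,P):
    d=json.load(open(f'pics/{fn}.json')); T=np.linalg.inv(np.array(d['extrinsics'])); q=T[:3,:3]@np.asarray(P,float)+T[:3,3]
    s=q[:2]/q[2]; s=s*(1+d['k1']*(s@s)); return s*K(d)[0,0]+[d['cx'],d['cy']]
E
python3 - <<'E'
from h import *
for n in('top','scene'):
    c=snap(n,n+'0'); print(n,c['fov_y'],c['cx'],c['cy'],c['k1'],np.round(c['extrinsics'],3).tolist())
    cv2.imwrite(f'pics/{n}0b.png',cv2.resize(c['frame'][:,:,::-1],(800,600),interpolation=cv2.INTER_CUBIC))
o=robot.get_obs(); print(o)
E
```

```text
top 50.74317166933459 254.8768984810218 194.52353977959115 -0.08227989795689966 [[-0.011, -0.992, 0.123, 0.384], [-1.0, 0.01, -0.01, 0.055], [0.009, -0.123, -0.992, 1.328], [0.0, 0.0, 0.0, 1.0]]
scene 46.166277870843494 256.38421681602847 192.03615127721872 0.009453849603071733 [[0.667, -0.302, 0.681, -0.393], [-0.744, -0.295, 0.599, -0.726], [0.02, -0.906, -0.422, 0.655], [0.0, 0.0, 0.0, 1.0]]
{'time': 0.1, 'q': array([ 1.11351429e+00,  5.28382747e-01,  1.43376166e+00, -8.83732925e-06,
        1.18140741e+00, -1.78489488e-01]), 'joint_velocities': array([ 3.58986899e-05,  2.92219802e-04, -2.95149300e-03,  2.06049476e-03,
       -9.84731927e-04, -9.43994652e-04]), 'joint_torque': array([-6.08716782e-04, -4.40986991e+01, -1.77149338e+01,  6.34130090e-02,
        5.34204463e-02, -3.93535674e-05]), 'position': array([0.1716825 , 0.60030378, 0.23566758]), 'tool_rot': array([ 1.38943538e-01,  9.90299820e-01, -9.31781578e-04, -3.02295949e-04]), 'ft_force': array([ 0.75354394, -0.62426476, -0.14703304]), 'moment': array([-0.02986241,  0.02322666, -0.02005681]), 'grip_force': 0.0, 'grip_width': 0.08697381679635638}
```

View pics/top0b.png

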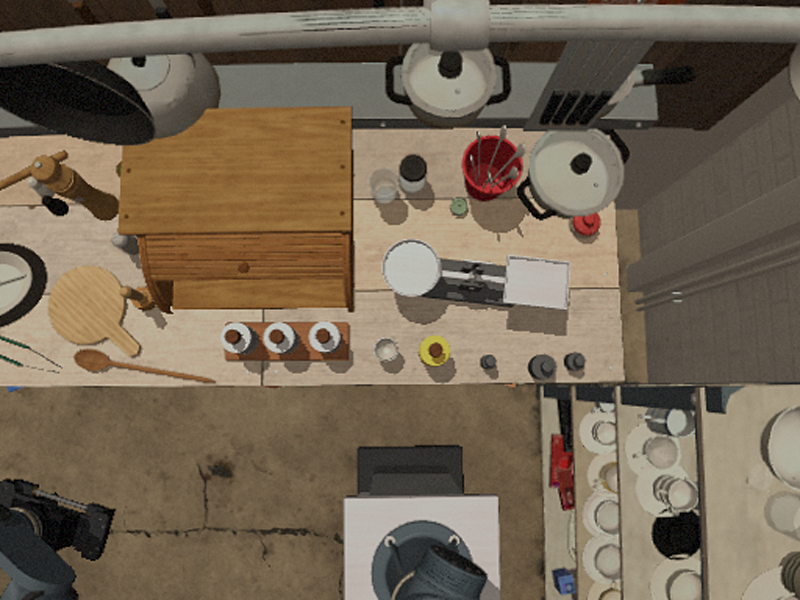

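View pics/scene0b.png

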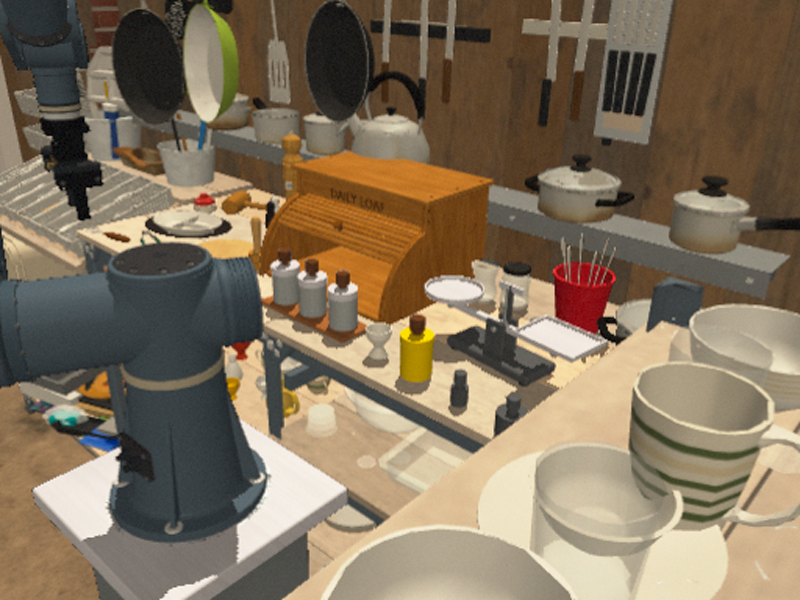

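Top view (800×600): the tins on the board are at (238,338), (281,338) and (327,337). The yellow look-alike is at (436,350) off the board, and the egg cup is at (387,350). The weights are at (488,362), (543,366) and (575,362), the dish at (411,268) and the plate at (537,282). The tin to weigh is the grey-lidded middle one at (281,338), because it stands at the centre of the board. I'll confirm it in a crop.

```bash
python3 - <<'E'
import cv2
a=cv2.imread('pics/top0.png')[150:250,135:395]
cv2.imwrite('pics/crop1.png',cv2.resize(a,None,fx=3.07,fy=3.07,interpolation=cv2.INTER_CUBIC))
E
```

```text
(no output)
```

View pics/crop1.png

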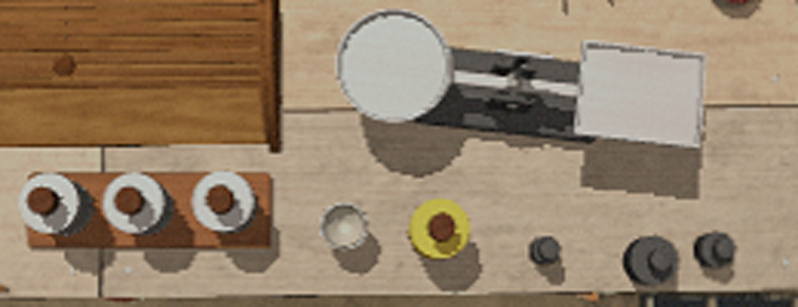

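The crop confirms it: three white-lidded tins on the board, with the middle knob at crop (129,200). The yellow one stands apart. From left to right the weights look small (544,250), large (650,260) and medium (714,249).

```bash
python3 - <<'E'
from h import *
def c(u,v,z): return np.round(atz('top0',(u/3.07+135-.33,v/3.07+150-.33),z),4)
for n,u,v,z in [('tL',51,203,.094),('tM',134,203,.094),('tR',223,201,.094),('kL',43,200,.127),('kM',129,200,.127),('kR',220,198,.127),('egg',344,227,.057),('yel',440,228,.082),('ws',544,250,.034),('wl',650,260,.041),('wlk',659,258,.068),('wm',714,249,.037),('wmk',719,246,.064),('dish',394,66,.107),
 ('p1',583,41,.106),('p2',704,56,.106),('p3',698,146,.106),('p4',576,132,.106),('b1',26,171,.012),('b2',270,173,.012),('b3',272,247,.012),('b4',25,248,.012),('front',100,296,0),('front',600,296,0)]: print(n,c(u,v,z))
# scene view check
for n,P in [('kM',[.4,.3,.1])]: pass
def s(u,v,z): return np.round(atz('scene0',(u*.64,v*.64),z),4)
print('scene kM',s(313,262,.127),'kL',s(284,252,.127),'kR',s(343,273,.127),'ws',s(461,373,.061),'wlk',s(514,396,.068),'dish',s(454,290,.107),'plate',s(563,338,.106))
E
```

```text
tL [0.475  0.3596 0.094 ]
tM [0.4743 0.2764 0.094 ]
tR [0.4755 0.1876 0.094 ]
kL [0.4756 0.3593 0.127 ]
kM [0.4749 0.2754 0.127 ]
kR [0.476 0.187 0.127]
egg [0.4505 0.0679 0.057 ]
yel [ 0.4471 -0.0285  0.082 ]
ws [ 0.4254 -0.1398  0.034 ]
wl [ 0.4134 -0.2491  0.041 ]
wlk [ 0.4146 -0.252   0.068 ]
wm [ 0.4239 -0.3181  0.037 ]
wmk [ 0.4261 -0.3156  0.064 ]
dish [0.6078 0.0162 0.107 ]
p1 [ 0.6319 -0.1742  0.106 ]
p2 [ 0.6157 -0.2967  0.106 ]
p3 [ 0.5245 -0.2864  0.106 ]
p4 [ 0.5398 -0.1642  0.106 ]
b1 [0.5155 0.4075 0.012 ]
b2 [0.5109 0.1466 0.012 ]
b3 [0.4324 0.1446 0.012 ]
b4 [0.4335 0.4069 0.012 ]
front [0.3824 0.3287 0.    ]
front [ 0.3768 -0.2036  0.    ]
scene kM [0.4689 0.2668 0.127 ] kL [0.4638 0.3502 0.127 ] kR [0.4715 0.1835 0.127 ] ws [ 0.4221 -0.1446  0.061 ] wlk [ 0.4145 -0.2522  0.068 ] dish [0.5947 0.0075 0.107 ] plate [ 0.5692 -0.2429  0.106 ]
```

Request:
move_arm([
  {"hand": 5.0,"travel": [0,0,0],"twist": [0,0,-5.3]},
  {"hand": 5.0,"travel": [0,0,0],"twist": [0,0,-5.3]},
  {"hand": 5.0,"travel": [0,0,0],"twist": [0,0,-5.3]},
])

```text
time: 0.35
position: [0.1718, 0.6005, 0.2359]
tool_rot: [-0.002, 1.0, -0.001, -0.0]
ft_force: [0.3, 0.2, -0.8]
grip_width: 0.074
grip_force: 0.0
```

Request:
move_arm([
  {"hand": 5.0,"travel": [-2.5,-2.7,0],"twist": [0,0,0]},
  {"hand": 5.0,"travel": [-2.5,-2.7,0],"twist": [0,0,0]},
  {"hand": 5.0,"travel": [-2.5,-2.7,0],"twist": [0,0,0]},
  {"hand": 5.0,"travel": [-2.5,-2.7,0],"twist": [0,0,0]},
  {"hand": 5.0,"travel": [-2.5,-2.7,0],"twist": [0,0,0]},
])

```text
time: 0.77
position: [0.2973, 0.4642, 0.2361]
tool_rot: [0.0, 1.0, -0.0, -0.0]
ft_force: [0.4, -0.9, -0.6]
grip_width: 0.0511
grip_force: 0.0
```

Request:
move_arm([
  {"hand": 5.0,"travel": [-2.5,-2.7,0],"twist": [0,0,0]},
  {"hand": 5.0,"travel": [-2.5,-2.7,0],"twist": [0,0,0]},
  {"hand": 5.0,"travel": [-2.5,-2.7,0],"twist": [0,0,0]},
  {"hand": 5.0,"travel": [-2.5,-2.7,0],"twist": [0,0,0]},
  {"hand": 5.0,"travel": [0,0,0],"twist": [0,0,0]},
])

```text
time: 1.18
position: [0.4012, 0.3534, 0.2363]
tool_rot: [0.004, 1.0, -0.001, 0.001]
ft_force: [-0.9, 0.1, 0.8]
grip_width: 0.0497
grip_force: 0.0
```

Request:
move_arm([
  {"hand": 5.0,"travel": [-2.4,-2.6,0],"twist": [0,0,0]},
  {"hand": 5.0,"travel": [-2.4,-2.6,0],"twist": [0,0,0]},
  {"hand": 5.0,"travel": [-2.4,-2.6,0],"twist": [0,0,0]},
  {"hand": 5.0,"travel": [0,0,0],"twist": [0,0,0]},
])

```text
time: 1.52
position: [0.4731, 0.2759, 0.2365]
tool_rot: [0.003, 1.0, -0.001, 0.002]
ft_force: [0.6, 1.8, -0.5]
grip_width: 0.0505
grip_force: 0.0
```

```bash
cat >> h.py <<'E'
from scipy.spatial.transform import Rotation as R
def wrist(fn):
    o=robot.get_obs(); c=snap('wrist',fn)
    T=np.eye(4); T[:3,:3]=R.from_quat(o['tool_rot']).as_matrix(); T[:3,3]=o['position']
    d=json.load(open(f'pics/{fn}.json')); d['extrinsics']=(T@np.array(c['T_tool_cam'])).tolist(); json.dump(d,open(f'pics/{fn}.json','w'))
    print(o['position'],o['ft_force'],o['grip_width']); return c
E
python3 - <<'E'
from h import *
wrist('w1'); d=json.load(open('pics/w1.json')); print(np.round(d['T_tool_cam'],3).tolist())
for P in([.4746,.2755,.127],[.4746,.2755,.094],[.4755,.187,.127],[.475,.3595,.127]): print(proj('w1',P))
E
```

```text
[0.47309452 0.27589588 0.23646718] [ 0.6124807   1.7790771  -0.53816788] 0.05050295751822338
[[-0.001, -0.96, -0.279, 0.077], [1.0, -0.001, -0.0, 0.0], [0.0, -0.279, 0.96, -0.148], [0.0, 0.0, 0.0, 1.0]]
[260.63174828 195.76084426]
[260.71028506 186.9805553 ]
[171.75470611 197.14479815]
[345.2445564  195.64906609]
```

View pics/w1.png

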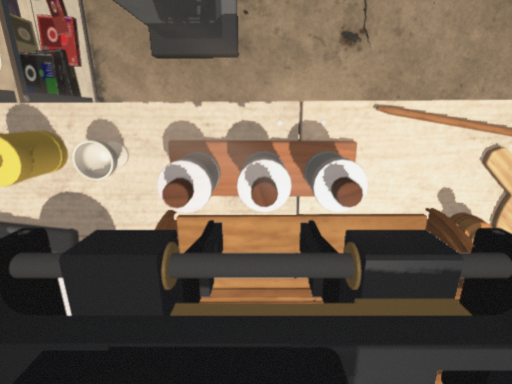

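The wrist view shows the middle tin's knob top at about (264,189) and its lid at (264,184). The neighbouring knobs are at (178,192) and (347,191).

```bash
python3 - <<'E'
from h import *
for uv,z in [((264,189),.127),((264,183.5),.094),((178,192),.127),((347,191),.127)]: print(atz('w1',uv,z))
E
```

```text
[0.46764374 0.27886948 0.127     ]
[0.47063248 0.2791653  0.094     ]
[0.4702021  0.19372141 0.127     ]
[0.47020268 0.36084341 0.127     ]
```

Request:
move_arm([
  {"hand": 5.0,"travel": [0.1,0.1,3.5],"twist": [0,0,0]},
  {"hand": 5.0,"travel": [0,0,3.5],"twist": [0,0,0]},
  {"hand": 5.0,"travel": [0,0,3.0],"twist": [0,0,0]},
  {"hand": 5.0,"travel": [0,0,1.6],"twist": [0,0,0]},
  {"hand": 5.0,"travel": [0,0,0.6],"twist": [0,0,0]},
])

```text
time: 1.98
position: [0.4643, 0.2806, 0.1115]
tool_rot: [0.0, 1.0, -0.001, -0.003]
ft_force: [-0.4, -0.8, 0.1]
grip_width: 0.05
grip_force: 0.0
```

Request:
move_arm([
  {"hand": 3.3,"travel": [0,0,0],"twist": [0,0,0]},
  {"hand": 1.5,"travel": [0,0,0],"twist": [0,0,0]},
  {"hand": 1.5,"travel": [0,0,0],"twist": [0,0,0]},
  {"hand": 1.5,"travel": [0,0,0],"twist": [0,0,0]},
  {"hand": 1.5,"travel": [0,0,0],"twist": [0,0,0]},
], force=30)

```text
time: 2.4
position: [0.4682, 0.2802, 0.116]
tool_rot: [0.0, 1.0, -0.0, 0.001]
ft_force: [0.1, -3.9, 3.3]
grip_width: 0.0269
grip_force: 30.0
```

Request:
move_arm([
  {"hand": 1.5,"travel": [0,0,-0.7],"twist": [0,0,0]},
  {"hand": 1.5,"travel": [0,0,-2],"twist": [0,0,0]},
  {"hand": 1.5,"travel": [0,0,-3],"twist": [0,0,0]},
  {"hand": 1.5,"travel": [0,0,-3],"twist": [0,0,0]},
  {"hand": 1.5,"travel": [0,0,-3],"twist": [0,0,0]},
])

```text
time: 2.82
position: [0.4659, 0.2802, 0.2319]
tool_rot: [0.001, 1.0, -0.0, -0.002]
ft_force: [0.5, 0.2, -6.5]
grip_width: 0.0268
grip_force: 30.0
```

Request:
move_arm([
  {"hand": 1.5,"travel": [0,0,-2.4],"twist": [0,0,0]},
  {"hand": 1.5,"travel": [0,0,-1.2],"twist": [0,0,0]},
  {"hand": 1.5,"travel": [0,0,0],"twist": [0,0,0]},
  {"hand": 1.5,"travel": [0,0,0],"twist": [0,0,0]},
  {"hand": 1.5,"travel": [0,0,0],"twist": [0,0,0]},
])

```text
time: 3.23
position: [0.4658, 0.28, 0.2658]
tool_rot: [0.001, 1.0, -0.001, -0.002]
ft_force: [-0.5, -0.5, -6.9]
grip_width: 0.0272
grip_force: 30.0
```

Request:
move_arm([
  {"hand": 1.5,"travel": [0,-1,0],"twist": [0,0,0]},
  {"hand": 1.5,"travel": [0,-2,0],"twist": [0,0,0]},
  {"hand": 1.5,"travel": [0,-2.5,0],"twist": [0,0,0]},
  {"hand": 1.5,"travel": [0,-3,0],"twist": [0,0,0]},
  {"hand": 1.5,"travel": [0,-3,0],"twist": [0,0,0]},
])

```text
time: 3.65
position: [0.4661, 0.1639, 0.266]
tool_rot: [-0.0, 1.0, -0.0, -0.002]
ft_force: [0.5, -0.6, -7.4]
grip_width: 0.0272
grip_force: 30.0
```

Request:
move_arm([
  {"hand": 1.5,"travel": [0,-3,0],"twist": [0,0,0]},
  {"hand": 1.5,"travel": [0,-3,0],"twist": [0,0,0]},
  {"hand": 1.5,"travel": [0,-3,0],"twist": [0,0,0]},
  {"hand": 1.5,"travel": [0,-2.5,0],"twist": [0,0,0]},
  {"hand": 1.5,"travel": [0,-2,0],"twist": [0,0,0]},
])

```text
time: 4.07
position: [0.4659, 0.0279, 0.2663]
tool_rot: [0.001, 1.0, -0.0, -0.002]
ft_force: [-0.1, 0.4, -7.1]
grip_width: 0.0274
grip_force: 30.0
```

Request:
move_arm([
  {"hand": 1.5,"travel": [0,-2,0],"twist": [0,0,0]},
  {"hand": 1.5,"travel": [0,-1,0],"twist": [0,0,0]},
  {"hand": 1.5,"travel": [0,0,0],"twist": [0,0,3]},
  {"hand": 1.5,"travel": [0,0,0],"twist": [0,0,6]},
  {"hand": 1.5,"travel": [0,0,0],"twist": [0,0,7]},
])

```text
time: 4.48
position: [0.4663, 0.0003, 0.2666]
tool_rot: [0.143, 0.99, 0.0, -0.001]
ft_force: [-0.5, 0.6, -7.1]
grip_width: 0.0269
grip_force: 30.0
```

Request:
move_arm([
  {"hand": 1.5,"travel": [0,0,0],"twist": [0,0,7]},
  {"hand": 1.5,"travel": [0,0,0],"twist": [0,0,7]},
  {"hand": 1.5,"travel": [0,0,0],"twist": [0,0,7]},
  {"hand": 1.5,"travel": [0,0,0],"twist": [0,0,7]},
  {"hand": 1.5,"travel": [0,0,0],"twist": [0,0,7]},
])

```text
time: 4.9
position: [0.4663, 0.0008, 0.2666]
tool_rot: [0.434, 0.901, -0.0, -0.001]
ft_force: [-0.1, 0.3, -7.3]
grip_width: 0.0274
grip_force: 30.0
```

Request:
move_arm([
  {"hand": 1.5,"travel": [0,0,0],"twist": [0,0,7]},
  {"hand": 1.5,"travel": [0,0,0],"twist": [0,0,7]},
  {"hand": 1.5,"travel": [0,0,0],"twist": [0,0,7]},
  {"hand": 1.5,"travel": [0,0,0],"twist": [0,0,7]},
  {"hand": 1.5,"travel": [0,0,0],"twist": [0,0,6]},
])

```text
time: 5.32
position: [0.4664, 0.0008, 0.2666]
tool_rot: [0.678, 0.735, -0.0, -0.001]
ft_force: [0.0, 0.5, -6.9]
grip_width: 0.027
grip_force: 30.0
```

Request:
move_arm([
  {"hand": 1.5,"travel": [0,0,0],"twist": [0,0,5]},
  {"hand": 1.5,"travel": [0,0,0],"twist": [0,0,0]},
  {"hand": 1.5,"travel": [0,0,0],"twist": [0,0,0]},
])

```text
time: 5.57
position: [0.4666, 0.0007, 0.2669]
tool_rot: [0.707, 0.707, -0.0, -0.001]
ft_force: [-0.0, -0.6, -7.3]
grip_width: 0.0272
grip_force: 30.0
```

```bash
python3 - <<'E'
from h import *
o=robot.get_obs(); print(o['position'],o['ft_force'],np.round(R.from_quat(o['tool_rot']).as_matrix(),3).tolist(),np.round(o['q'],2))
c=snap('top','top1')
a=c['frame'][150:250,240:400,::-1]; cv2.imwrite('pics/top1c.png',cv2.resize(a,None,fx=5,fy=5,interpolation=cv2.INTER_CUBIC))
E
```

```text
[0.46656175 0.00069733 0.26687524] [-0.03971025 -0.56503756 -7.25702048] [[-0.001, 1.0, -0.002], [1.0, 0.001, 0.001], [0.001, -0.002, -1.0]] [-0.24  0.27  1.78  0.    1.09 -0.24]
```

View pics/top1c.png

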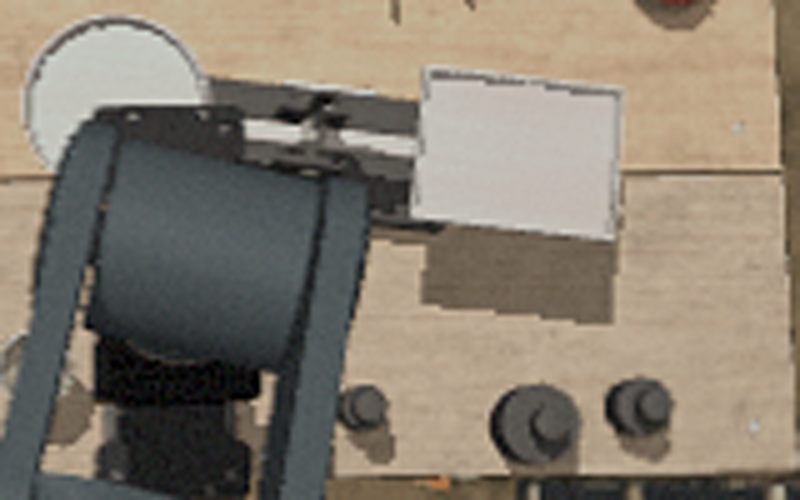

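The dish circle in the crop is centred at about (118,110), which agrees with the first measurement. I'll carry the tin over it and lower it slowly.

Request:
move_arm([
  {"hand": 1.5,"travel": [0.3,1,0],"twist": [0,0,0]},
  {"hand": 1.5,"travel": [0.3,2.5,0],"twist": [0,0,0]},
  {"hand": 1.5,"travel": [0.3,3,0],"twist": [0,0,0]},
  {"hand": 1.5,"travel": [0.3,3,0],"twist": [0,0,0]},
  {"hand": 1.5,"travel": [0.3,2.4,0],"twist": [0,0,0]},
])

```text
time: 6.03
position: [0.5896, 0.0157, 0.2675]
tool_rot: [0.707, 0.707, 0.001, 0.001]
ft_force: [0.8, -0.7, -6.2]
grip_width: 0.0271
grip_force: 30.0
```

Request:
move_arm([
  {"hand": 1.5,"travel": [0.2,1.4,0],"twist": [0,0,0]},
  {"hand": 1.5,"travel": [0,0.5,0],"twist": [0,0,0]},
  {"hand": 1.5,"travel": [0,0,1.5],"twist": [0,0,0]},
  {"hand": 1.5,"travel": [0,0,2],"twist": [0,0,0]},
  {"hand": 1.5,"travel": [0,0,1.5],"twist": [0,0,0]},
])

```text
time: 6.45
position: [0.6043, 0.0176, 0.216]
tool_rot: [0.707, 0.707, -0.001, -0.001]
ft_force: [-1.4, -0.4, -7.5]
grip_width: 0.0274
grip_force: 30.0
```

Request:
move_arm([
  {"hand": 1.5,"travel": [0,0,0.4],"twist": [0,0,0]},
  {"hand": 1.5,"travel": [0,0,0.4],"twist": [0,0,0]},
  {"hand": 1.5,"travel": [0,0,0.4],"twist": [0,0,0]},
  {"hand": 1.5,"travel": [0,0,0.4],"twist": [0,0,0]},
  {"hand": 1.5,"travel": [0,0,0.4],"twist": [0,0,0]},
])

```text
time: 6.87
position: [0.606, 0.0172, 0.1986]
tool_rot: [0.708, 0.707, 0.001, 0.001]
ft_force: [-1.1, 0.3, -4.3]
grip_width: 0.0273
grip_force: 30.0
```

Request:
move_arm([
  {"hand": 1.5,"travel": [0,0,0.4],"twist": [0,0,0]},
  {"hand": 1.5,"travel": [0,0,0.4],"twist": [0,0,0]},
  {"hand": 1.5,"travel": [0,0,0.4],"twist": [0,0,0]},
  {"hand": 1.5,"travel": [0,0,0],"twist": [0,0,0]},
  {"hand": 1.5,"travel": [0,0,0],"twist": [0,0,0]},
])

```text
time: 7.28
position: [0.6057, 0.017, 0.1857]
tool_rot: [0.708, 0.707, 0.0, 0.001]
ft_force: [1.1, -0.7, -4.7]
grip_width: 0.0271
grip_force: 29.9
```

Request:
move_arm([
  {"hand": 1.5,"travel": [0,0,0.3],"twist": [0,0,0]},
  {"hand": 1.5,"travel": [0,0,0.3],"twist": [0,0,0]},
  {"hand": 1.5,"travel": [0,0,0.3],"twist": [0,0,0]},
  {"hand": 1.5,"travel": [0,0,0],"twist": [0,0,0]},
  {"hand": 1.5,"travel": [0,0,0],"twist": [0,0,0]},
])

```text
time: 7.7
position: [0.6056, 0.0168, 0.1765]
tool_rot: [0.708, 0.707, -0.0, 0.001]
ft_force: [-0.6, -3.7, -1.0]
grip_width: 0.0273
grip_force: 29.9
```

Request:
move_arm([
  {"hand": 1.5,"travel": [0,0,0.3],"twist": [0,0,0]},
  {"hand": 1.5,"travel": [0,0,0.2],"twist": [0,0,0]},
  {"hand": 1.5,"travel": [0,0,0],"twist": [0,0,0]},
  {"hand": 1.5,"travel": [0,0,0],"twist": [0,0,0]},
  {"hand": 1.5,"travel": [0,0,0],"twist": [0,0,0]},
])

```text
time: 8.12
position: [0.6054, 0.0171, 0.1716]
tool_rot: [0.708, 0.707, -0.0, 0.0]
ft_force: [0.1, -4.0, 0.4]
grip_width: 0.0271
grip_force: 30.0
```

Request:
move_arm([
  {"hand": 3.0,"travel": [0,0,0],"twist": [0,0,0]},
  {"hand": 4.0,"travel": [0,0,0],"twist": [0,0,0]},
  {"hand": 4.5,"travel": [0,0,0],"twist": [0,0,0]},
  {"hand": 4.5,"travel": [0,0,0],"twist": [0,0,0]},
  {"hand": 4.5,"travel": [0,0,-1],"twist": [0,0,0]},
])

```text
time: 8.53
position: [0.6037, 0.018, 0.18]
tool_rot: [0.708, 0.707, -0.001, -0.002]
ft_force: [0.4, -0.8, -0.2]
grip_width: 0.0436
grip_force: 0.0
```

Request:
move_arm([
  {"hand": 4.5,"travel": [0,0,-2],"twist": [0,0,0]},
  {"hand": 4.5,"travel": [0,0,-3],"twist": [0,0,0]},
  {"hand": 4.5,"travel": [0,0,-3],"twist": [0,0,0]},
  {"hand": 4.5,"travel": [0,0,-2],"twist": [0,0,0]},
  {"hand": 4.5,"travel": [0,0,0],"twist": [0,0,0]},
])

```text
time: 8.95
position: [0.6083, 0.0173, 0.2878]
tool_rot: [0.707, 0.707, 0.004, 0.005]
ft_force: [0.4, -0.6, 0.6]
grip_width: 0.0451
grip_force: 0.0
```

Request:
move_arm([
  {"hand": 5.0,"travel": [-2.7,-1.9,0],"twist": [0,0,0]},
  {"hand": 5.0,"travel": [-2.7,-1.9,0],"twist": [0,0,0]},
  {"hand": 5.0,"travel": [-2.7,-1.9,0],"twist": [0,0,0]},
  {"hand": 5.0,"travel": [-2.7,-1.9,0],"twist": [0,0,0]},
  {"hand": 5.0,"travel": [-2.7,-1.9,0],"twist": [0,0,0]},
])

```text
time: 9.37
position: [0.5086, -0.118, 0.2811]
tool_rot: [0.707, 0.707, 0.0, -0.001]
ft_force: [0.3, -0.6, 0.1]
grip_width: 0.0501
grip_force: 0.0
```

Request:
move_arm([
  {"hand": 5.0,"travel": [-2.7,-1.9,0],"twist": [0,0,0]},
  {"hand": 5.0,"travel": [-2.7,-1.9,0],"twist": [0,0,0]},
  {"hand": 5.0,"travel": [-2.7,-1.9,0],"twist": [0,0,0]},
  {"hand": 5.0,"travel": [-2.7,-1.9,0],"twist": [0,0,0]},
  {"hand": 5.0,"travel": [-2.4,-2.0,0],"twist": [0,0,0]},
])

```text
time: 9.78
position: [0.4128, -0.2505, 0.2813]
tool_rot: [0.708, 0.707, 0.0, -0.0]
ft_force: [0.2, -0.1, -0.7]
grip_width: 0.0499
grip_force: 0.0
```

Request:
move_arm([
  {"hand": 5.0,"travel": [0,0,3],"twist": [0,0,0]},
  {"hand": 5.0,"travel": [0,0,4],"twist": [0,0,0]},
  {"hand": 5.0,"travel": [0,0,3],"twist": [0,0,0]},
  {"hand": 5.0,"travel": [0,0,0],"twist": [0,0,0]},
  {"hand": 5.0,"travel": [0,0,0],"twist": [0,0,0]},
])

```text
time: 10.2
position: [0.4129, -0.2485, 0.1805]
tool_rot: [0.708, 0.707, 0.0, -0.002]
ft_force: [0.2, -0.2, 0.4]
grip_width: 0.0497
grip_force: 0.0
```

```bash
python3 - <<'E'
from h import *
c=wrist('w2')
c=snap('scene','scene1'); a=c['frame'][:,:,::-1]
w=cv2.imread('pics/w2.png'); b=cv2.resize(a[160:260,240:400],(512,320),interpolation=cv2.INTER_CUBIC)
cv2.imwrite('pics/w2b.png',cv2.vconcat([w[:270],b]))
for P in([.4146,-.252,.068],[.4261,-.3156,.064],[.4254,-.1398,.061]): print(proj('w2',P))
E
```

```text
[ 0.41294982 -0.24849799  0.1804689 ] [ 0.17110163 -0.19662439  0.42374533] 0.04970462904895904
[263.84998318 196.68179162]
[274.37664042 251.66699534]
[275.67563303  77.3584402 ]
```

View pics/w2b.png

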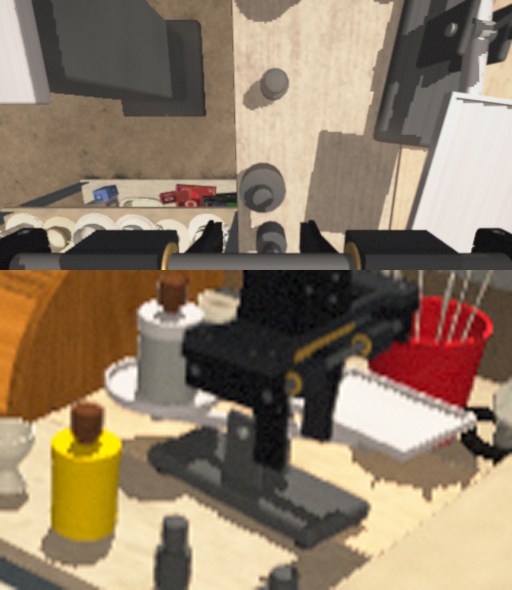

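The wrist view shows the large weight's knob at (263,195), the medium's at (270,240) and the small's at (275,82). In the scene crop the tin stands upright in the lowered dish, with its knob at (174,290).

```bash
python3 - <<'E'
from h import *
for uv,z in [((263,195),.068),((270,239),.064),((275,82),.061),((407,268),.138),((455,95),.138)]: print(atz('w2',uv,z))
E
```

```text
[ 0.4137451  -0.25023339  0.068     ]
[ 0.42124585 -0.30055022  0.064     ]
[ 0.42482869 -0.1437653   0.061     ]
[ 0.52800065 -0.29006401  0.138     ]
[ 0.54082224 -0.16024136  0.138     ]
```

Request:
move_arm([
  {"hand": 5.0,"travel": [-0.2,0.1,3.5],"twist": [0,0,0]},
  {"hand": 5.0,"travel": [0,0,3.5],"twist": [0,0,0]},
  {"hand": 5.0,"travel": [0,0,3.0],"twist": [0,0,0]},
  {"hand": 5.0,"travel": [0,0,1.4],"twist": [0,0,0]},
  {"hand": 5.0,"travel": [0,0,0.5],"twist": [0,0,0]},
])

```text
time: 10.72
position: [0.4155, -0.2516, 0.0622]
tool_rot: [0.707, 0.707, 0.0, 0.0]
ft_force: [0.4, -0.1, 0.6]
grip_width: 0.0502
grip_force: 0.0
```

Request:
move_arm([
  {"hand": 3.0,"travel": [0,0,0],"twist": [0,0,0]},
  {"hand": 1.0,"travel": [0,0,0],"twist": [0,0,0]},
  {"hand": 1.0,"travel": [0,0,0],"twist": [0,0,0]},
  {"hand": 1.0,"travel": [0,0,0],"twist": [0,0,0]},
  {"hand": 1.0,"travel": [0,0,0],"twist": [0,0,0]},
], force=30)

```text
time: 11.13
position: [0.4154, -0.252, 0.0638]
tool_rot: [0.707, 0.707, -0.0, 0.001]
ft_force: [-2.6, -1.2, 2.3]
grip_width: 0.0246
grip_force: 1.6
```

Request:
move_arm([
  {"hand": 3.0,"travel": [0,0,0.4],"twist": [0,0,0]},
  {"hand": 1.0,"travel": [0,0,0],"twist": [0,0,0]},
  {"hand": 1.0,"travel": [0,0,0],"twist": [0,0,0]},
  {"hand": 1.0,"travel": [0,0,0],"twist": [0,0,0]},
  {"hand": 1.0,"travel": [0,0,0],"twist": [0,0,0]},
])

```text
time: 11.55
position: [0.4142, -0.2512, 0.0584]
tool_rot: [0.707, 0.707, -0.0, -0.001]
ft_force: [-3.3, -1.5, 1.4]
grip_width: 0.0211
grip_force: 30.0
```

Request:
move_arm([
  {"hand": 1.0,"travel": [0,0,-1],"twist": [0,0,0]},
  {"hand": 1.0,"travel": [0,0,-3],"twist": [0,0,0]},
  {"hand": 1.0,"travel": [0,0,-4],"twist": [0,0,0]},
  {"hand": 1.0,"travel": [0,0,-4],"twist": [0,0,0]},
  {"hand": 1.0,"travel": [0,0,-4],"twist": [0,0,0]},
])

```text
time: 11.97
position: [0.4144, -0.2505, 0.22]
tool_rot: [0.708, 0.707, 0.0, -0.001]
ft_force: [0.7, -1.0, -5.2]
grip_width: 0.0211
grip_force: 30.0
```

Request:
move_arm([
  {"hand": 1.0,"travel": [0,0,-1.7],"twist": [0,0,0]},
  {"hand": 1.0,"travel": [0,0,0],"twist": [0,0,0]},
  {"hand": 1.0,"travel": [-0.1,2,0],"twist": [0,0,0]},
  {"hand": 1.0,"travel": [-0.1,3,0],"twist": [0,0,0]},
  {"hand": 1.0,"travel": [-0.1,3,0],"twist": [0,0,0]},
])

```text
time: 12.38
position: [0.494, -0.2533, 0.2336]
tool_rot: [0.708, 0.706, -0.0, -0.002]
ft_force: [-0.2, -0.1, -5.2]
grip_width: 0.021
grip_force: 30.0
```

Request:
move_arm([
  {"hand": 1.0,"travel": [-0.1,3,0],"twist": [0,0,0]},
  {"hand": 1.0,"travel": [-0.1,3,0],"twist": [0,0,0]},
  {"hand": 1.0,"travel": [0,2.3,0],"twist": [0,0,0]},
  {"hand": 1.0,"travel": [0,0,0],"twist": [0,0,0]},
  {"hand": 1.0,"travel": [0,0,0],"twist": [0,0,0]},
])

```text
time: 12.8
position: [0.5775, -0.2554, 0.2322]
tool_rot: [0.707, 0.707, -0.0, -0.003]
ft_force: [-0.1, -0.1, -5.2]
grip_width: 0.0215
grip_force: 30.0
```

Request:
move_arm([
  {"hand": 1.0,"travel": [0,0,1.2],"twist": [0,0,0]},
  {"hand": 1.0,"travel": [0,0,1.2],"twist": [0,0,0]},
  {"hand": 1.0,"travel": [0,0,0.6],"twist": [0,0,0]},
  {"hand": 1.0,"travel": [0,0,0.4],"twist": [0,0,0]},
  {"hand": 1.0,"travel": [0,0,0.4],"twist": [0,0,0]},
])

```text
time: 13.22
position: [0.5768, -0.2563, 0.1964]
tool_rot: [0.708, 0.706, -0.0, -0.001]
ft_force: [-0.6, -1.0, -4.1]
grip_width: 0.0211
grip_force: 30.0
```

Request:
move_arm([
  {"hand": 1.0,"travel": [0,0,0.4],"twist": [0,0,0]},
  {"hand": 1.0,"travel": [0,0,0.4],"twist": [0,0,0]},
  {"hand": 1.0,"travel": [0,0,0.4],"twist": [0,0,0]},
  {"hand": 1.0,"travel": [0,0,0.4],"twist": [0,0,0]},
  {"hand": 1.0,"travel": [0,0,0.4],"twist": [0,0,0]},
])

```text
time: 13.63
position: [0.5783, -0.258, 0.1785]
tool_rot: [0.707, 0.707, -0.0, 0.002]
ft_force: [-1.9, -3.0, 1.3]
grip_width: 0.0212
grip_force: 30.0
```

Request:
move_arm([
  {"hand": 1.0,"travel": [0,0,0.3],"twist": [0,0,0]},
  {"hand": 1.0,"travel": [0,0,0.3],"twist": [0,0,0]},
  {"hand": 1.0,"travel": [0,0,0],"twist": [0,0,0]},
  {"hand": 1.0,"travel": [0,0,0],"twist": [0,0,0]},
  {"hand": 1.0,"travel": [0,0,0],"twist": [0,0,0]},
])

```text
time: 14.05
position: [0.5784, -0.2567, 0.1717]
tool_rot: [0.708, 0.707, 0.0, 0.0]
ft_force: [-0.2, -4.1, -0.3]
grip_width: 0.0211
grip_force: 30.0
```

Request:
move_arm([
  {"hand": 2.5,"travel": [0,0,0],"twist": [0,0,0]},
  {"hand": 3.5,"travel": [0,0,0],"twist": [0,0,0]},
  {"hand": 4.5,"travel": [0,0,0],"twist": [0,0,0]},
  {"hand": 4.5,"travel": [0,0,0],"twist": [0,0,0]},
  {"hand": 4.5,"travel": [0,0,-1],"twist": [0,0,0]},
])

```text
time: 14.47
position: [0.5766, -0.2554, 0.1799]
tool_rot: [0.708, 0.707, -0.0, -0.002]
ft_force: [0.2, 0.9, 0.4]
grip_width: 0.0413
grip_force: 0.0
```

Request:
move_arm([
  {"hand": 4.5,"travel": [0,0,-3],"twist": [0,0,0]},
  {"hand": 4.5,"travel": [0,0,-3],"twist": [0,0,0]},
  {"hand": 4.5,"travel": [0,0,-2],"twist": [0,0,0]},
  {"hand": 4.5,"travel": [0,-3,0],"twist": [0,0,0]},
  {"hand": 4.5,"travel": [-0.7,-4,0],"twist": [0,0,0]},
])

```text
time: 14.88
position: [0.5105, -0.2636, 0.2644]
tool_rot: [0.706, 0.708, 0.001, 0.004]
ft_force: [-1.6, -0.9, -0.2]
grip_width: 0.0447
grip_force: 0.0
```

Request:
move_arm([
  {"hand": 4.5,"travel": [-0.7,-4,0],"twist": [0,0,0]},
  {"hand": 4.5,"travel": [-0.7,-4,0],"twist": [0,0,0]},
  {"hand": 4.5,"travel": [0,0,4],"twist": [0,0,0]},
  {"hand": 4.5,"travel": [0,0,3],"twist": [0,0,0]},
  {"hand": 4.5,"travel": [0,0,0],"twist": [0,0,0]},
])

```text
time: 15.3
position: [0.4246, -0.2752, 0.1883]
tool_rot: [0.708, 0.706, 0.0, -0.005]
ft_force: [0.5, 0.7, -0.2]
grip_width: 0.0451
grip_force: 0.0
```

```bash
python3 - <<'E'
from h import *
c=wrist('w3')
c=snap('scene','scene2'); a=c['frame'][:,:,::-1]
w=cv2.imread('pics/w3.png'); b=cv2.resize(a[160:260,260:420],(512,320),interpolation=cv2.INTER_CUBIC)
cv2.imwrite('pics/w3b.png',cv2.vconcat([w[:270],b]))
for P in([.4212,-.3005,.064],[.4261,-.3156,.064]): print(proj('w3',P))
E
```

```text
[ 0.42460351 -0.27521436  0.18830287] [ 0.47609198  0.70090479 -0.15283521] 0.045144027911480186
[259.45945693 213.33950302]
[264.04492697 226.42193806]
```

View pics/w3b.png

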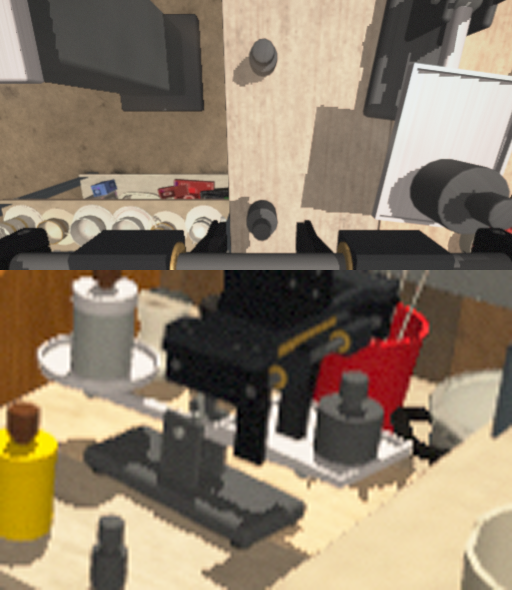

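The wrist view shows the medium weight's knob at (262,222). The large weight stands upright on the plate, with its knob at (493,210). The lift force and both settling heights point to 700 g, so the medium weight goes next.

```bash
python3 - <<'E'
from h import *
print(atz('w3',(262,222),.064),atz('w3',(493,211),.179),[atz('w3',p,.117) for p in((377,217),(413,65))])
E
```

```text
[ 0.42389368 -0.3104482   0.064     ] [ 0.56639954 -0.25662069  0.179     ] [array([ 0.52340558, -0.28438224,  0.117     ]), array([ 0.53652574, -0.1639733 ,  0.117     ])]
```

Request:
move_arm([
  {"hand": 4.5,"travel": [-2,0,0],"twist": [0,0,0]},
  {"hand": 4.5,"travel": [-1.8,0,0],"twist": [0,0,0]},
  {"hand": 4.5,"travel": [0,0,0],"twist": [0,0,7]},
  {"hand": 4.5,"travel": [0,0,0],"twist": [0,0,7]},
  {"hand": 4.5,"travel": [0,0,0],"twist": [0,0,6]},
])

```text
time: 15.82
position: [0.4295, -0.3169, 0.194]
tool_rot: [0.821, 0.571, 0.0, 0.002]
ft_force: [-0.3, 0.4, 0.2]
grip_width: 0.045
grip_force: 0.0
```

Request:
move_arm([
  {"hand": 4.5,"travel": [0,0,0],"twist": [0,0,0]},
  {"hand": 4.5,"travel": [0,0,0],"twist": [0,0,0]},
])

```text
time: 15.98
position: [0.4291, -0.3162, 0.1934]
tool_rot: [0.818, 0.575, 0.0, 0.002]
ft_force: [0.8, -0.2, -0.2]
grip_width: 0.0452
grip_force: 0.0
```

```bash
python3 - <<'E'
from h import *
c=wrist('w4'); cv2.imwrite('pics/w4b.png',cv2.resize(c['frame'][180:300,190:330,::-1],None,fx=4,fy=4,interpolation=cv2.INTER_CUBIC))
for y in(-.3105,-.316): print(proj('w4',[.424,y,.064]))
E
```

```text
[ 0.42909665 -0.31623393  0.19341136] [ 0.80939112 -0.21679624 -0.17833746] 0.0452151224353329
[254.99161364 184.63190012]
[256.78285448 189.33711381]
```

View pics/w4b.png

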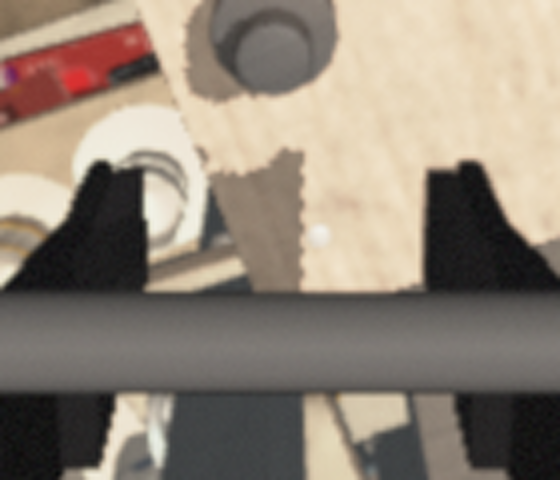

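The medium knob shows at crop (272,53), which is pixel (258,193).

```bash
python3 - <<'E'
from h import *
o=robot.get_obs(); p=atz('w4',(257.7,193),.064); print(p, R.from_quat(o['tool_rot']).as_matrix().T@(p-o['position']))
E
```

```text
[ 0.42352124 -0.32014666  0.064     ] [-0.00553939 -0.00390011  0.12903929]
```

Request:
move_arm([
  {"hand": 4.5,"travel": [-0.4,-0.4,3.5],"twist": [0,0,0]},
  {"hand": 4.5,"travel": [0,0,3.5],"twist": [0,0,0]},
  {"hand": 4.5,"travel": [0,0,3.5],"twist": [0,0,0]},
  {"hand": 4.5,"travel": [0,0,2],"twist": [0,0,0]},
  {"hand": 4.5,"travel": [0,0,0.8],"twist": [0,0,0]},
])

```text
time: 16.45
position: [0.4218, -0.3167, 0.0561]
tool_rot: [0.819, 0.574, -0.0, -0.002]
ft_force: [0.4, 0.4, 0.1]
grip_width: 0.0449
grip_force: 0.0
```

Request:
move_arm([
  {"hand": 4.5,"travel": [0,0,0],"twist": [0,0,0]},
  {"hand": 4.5,"travel": [0,0,0],"twist": [0,0,0]},
])

```text
time: 16.62
position: [0.4233, -0.3183, 0.0592]
tool_rot: [0.819, 0.574, 0.0, 0.001]
ft_force: [-0.2, -0.4, 0.7]
grip_width: 0.045
grip_force: 0.0
```

Request:
move_arm([
  {"hand": 3.0,"travel": [0,0,0.4],"twist": [0,0,0]},
  {"hand": 1.0,"travel": [0,0,0],"twist": [0,0,0]},
  {"hand": 1.0,"travel": [0,0,0],"twist": [0,0,0]},
  {"hand": 1.0,"travel": [0,0,0],"twist": [0,0,0]},
  {"hand": 1.0,"travel": [0,0,0],"twist": [0,0,0]},
], force=30)

```text
time: 17.03
position: [0.4233, -0.3185, 0.0553]
tool_rot: [0.82, 0.573, 0.0, 0.001]
ft_force: [0.4, 0.6, 1.3]
grip_width: 0.0211
grip_force: 29.9
```

Request:
move_arm([
  {"hand": 1.0,"travel": [0,0,0],"twist": [0,0,0]},
  {"hand": 1.0,"travel": [0,0,0],"twist": [0,0,0]},
  {"hand": 1.0,"travel": [0,0,0],"twist": [0,0,0]},
])

```text
time: 17.28
position: [0.4233, -0.3185, 0.0552]
tool_rot: [0.82, 0.573, 0.0, 0.001]
ft_force: [1.4, -1.2, 5.2]
grip_width: 0.0211
grip_force: 29.9
```

Request:
move_arm([
  {"hand": 1.0,"travel": [0,0,-1],"twist": [0,0,0]},
  {"hand": 1.0,"travel": [0,0,-4],"twist": [0,0,0]},
  {"hand": 1.0,"travel": [0,0,-4],"twist": [0,0,0]},
  {"hand": 1.0,"travel": [0,0,-4],"twist": [0,0,0]},
  {"hand": 1.0,"travel": [0,0,-4],"twist": [0,0,0]},
])

```text
time: 17.7
position: [0.4214, -0.3166, 0.2258]
tool_rot: [0.82, 0.573, -0.0, -0.002]
ft_force: [0.7, -0.6, -2.0]
grip_width: 0.0212
grip_force: 29.9
```

Request:
move_arm([
  {"hand": 1.0,"travel": [0,0,-2],"twist": [0,0,0]},
  {"hand": 1.0,"travel": [0,0,0],"twist": [0,0,-7]},
  {"hand": 1.0,"travel": [0,0,0],"twist": [0,0,-7]},
  {"hand": 1.0,"travel": [0,0,0],"twist": [0,0,-6]},
  {"hand": 1.0,"travel": [0,0,0],"twist": [0,0,0]},
])

```text
time: 18.12
position: [0.4217, -0.3169, 0.2444]
tool_rot: [0.707, 0.707, -0.0, -0.001]
ft_force: [0.3, 0.7, -2.6]
grip_width: 0.0211
grip_force: 29.9
```

Request:
move_arm([
  {"hand": 1.0,"travel": [2,0,0],"twist": [0,0,0]},
  {"hand": 1.0,"travel": [3,0,0],"twist": [0,0,0]},
  {"hand": 1.0,"travel": [3,0,0],"twist": [0,0,0]},
  {"hand": 1.0,"travel": [3,1,0],"twist": [0,0,0]},
  {"hand": 1.0,"travel": [0.9,2,0],"twist": [0,0,0]},
])

```text
time: 18.53
position: [0.4486, -0.1931, 0.2435]
tool_rot: [0.708, 0.706, -0.0, -0.005]
ft_force: [-0.7, -1.0, -2.5]
grip_width: 0.0206
grip_force: 29.9
```

Request:
move_arm([
  {"hand": 1.0,"travel": [0,3,0],"twist": [0,0,0]},
  {"hand": 1.0,"travel": [0,3,0],"twist": [0,0,0]},
  {"hand": 1.0,"travel": [0,3,0],"twist": [0,0,0]},
  {"hand": 1.0,"travel": [0,2.5,0],"twist": [0,0,0]},
  {"hand": 1.0,"travel": [0,1.2,0],"twist": [0,0,0]},
])

```text
time: 18.95
position: [0.5824, -0.1987, 0.2439]
tool_rot: [0.708, 0.706, 0.0, 0.0]
ft_force: [0.5, 0.1, -2.2]
grip_width: 0.0215
grip_force: 29.9
```

Request:
move_arm([
  {"hand": 1.0,"travel": [0,0,0],"twist": [0,0,0]},
  {"hand": 1.0,"travel": [0,0,0],"twist": [0,0,0]},
])

```text
time: 19.12
position: [0.5788, -0.1984, 0.2435]
tool_rot: [0.708, 0.706, -0.001, -0.002]
ft_force: [-0.5, 1.1, -2.3]
grip_width: 0.0213
grip_force: 29.9
```

Request:
move_arm([
  {"hand": 1.0,"travel": [0,0,1.5],"twist": [0,0,0]},
  {"hand": 1.0,"travel": [0,0,2],"twist": [0,0,0]},
  {"hand": 1.0,"travel": [0,0,2],"twist": [0,0,0]},
  {"hand": 1.0,"travel": [0,0,1],"twist": [0,0,0]},
  {"hand": 1.0,"travel": [0,0,0.4],"twist": [0,0,0]},
])

```text
time: 19.53
position: [0.577, -0.1983, 0.1735]
tool_rot: [0.708, 0.706, -0.001, -0.003]
ft_force: [-0.5, -0.1, -1.9]
grip_width: 0.0212
grip_force: 29.9
```

Request:
move_arm([
  {"hand": 1.0,"travel": [0,0,0.4],"twist": [0,0,0]},
  {"hand": 1.0,"travel": [0,0,0.4],"twist": [0,0,0]},
  {"hand": 1.0,"travel": [0,0,0.4],"twist": [0,0,0]},
  {"hand": 1.0,"travel": [0,0,0],"twist": [0,0,0]},
  {"hand": 1.0,"travel": [0,0,0],"twist": [0,0,0]},
])

```text
time: 19.95
position: [0.58, -0.1992, 0.1639]
tool_rot: [0.708, 0.707, 0.0, 0.0]
ft_force: [-0.1, 0.6, -2.3]
grip_width: 0.0211
grip_force: 29.9
```

Request:
move_arm([
  {"hand": 1.0,"travel": [0,0,0.3],"twist": [0,0,0]},
  {"hand": 1.0,"travel": [0,0,0.3],"twist": [0,0,0]},
  {"hand": 1.0,"travel": [0,0,0],"twist": [0,0,0]},
  {"hand": 1.0,"travel": [0,0,0],"twist": [0,0,0]},
  {"hand": 1.0,"travel": [0,0,0],"twist": [0,0,0]},
])

```text
time: 20.37
position: [0.58, -0.1992, 0.1576]
tool_rot: [0.708, 0.707, 0.0, 0.0]
ft_force: [0.7, -0.1, -1.9]
grip_width: 0.0214
grip_force: 29.9
```

Request:
move_arm([
  {"hand": 1.0,"travel": [0,0,0.2],"twist": [0,0,0]},
  {"hand": 1.0,"travel": [0,0,0],"twist": [0,0,0]},
  {"hand": 1.0,"travel": [0,0,0],"twist": [0,0,0]},
  {"hand": 1.0,"travel": [0,0,0],"twist": [0,0,0]},
  {"hand": 1.0,"travel": [0,0,0],"twist": [0,0,0]},
])

```text
time: 20.78
position: [0.58, -0.1991, 0.1556]
tool_rot: [0.708, 0.707, 0.0, 0.0]
ft_force: [0.3, -0.7, 1.1]
grip_width: 0.0216
grip_force: 29.9
```

Request:
move_arm([
  {"hand": 1.0,"travel": [0,0,-1],"twist": [0,0,0]},
  {"hand": 1.0,"travel": [0,0,-3],"twist": [0,0,0]},
  {"hand": 1.0,"travel": [0,0,-3],"twist": [0,0,0]},
  {"hand": 1.0,"travel": [0,0,0],"twist": [0,0,0]},
  {"hand": 1.0,"travel": [0,0,0],"twist": [0,0,0]},
])

```text
time: 21.2
position: [0.5807, -0.1995, 0.2278]
tool_rot: [0.708, 0.707, 0.001, 0.002]
ft_force: [-0.3, 0.1, -2.4]
grip_width: 0.0208
grip_force: 29.9
```

Request:
move_arm([
  {"hand": 1.0,"travel": [0,0,0],"twist": [0,0,0]},
  {"hand": 1.0,"travel": [0,0,0],"twist": [0,0,0]},
  {"hand": 1.0,"travel": [0,0,0],"twist": [0,0,0]},
  {"hand": 1.0,"travel": [0,0,0],"twist": [0,0,0]},
  {"hand": 1.0,"travel": [0,0,0],"twist": [0,0,0]},
])

```text
time: 21.62
position: [0.5794, -0.1988, 0.2245]
tool_rot: [0.708, 0.707, -0.0, -0.001]
ft_force: [-0.1, -0.0, -2.2]
grip_width: 0.0212
grip_force: 29.9
```

Request:
move_arm([
  {"hand": 1.0,"travel": [0,0,0],"twist": [0,0,0]},
  {"hand": 1.0,"travel": [0,0,0],"twist": [0,0,0]},
  {"hand": 1.0,"travel": [0,0,0],"twist": [0,0,0]},
  {"hand": 1.0,"travel": [0,0,0],"twist": [0,0,0]},
  {"hand": 1.0,"travel": [0,0,0],"twist": [0,0,0]},
])

```text
time: 22.03
position: [0.5798, -0.1991, 0.2256]
tool_rot: [0.708, 0.707, 0.0, 0.0]
ft_force: [-0.2, -0.0, -2.3]
grip_width: 0.0211
grip_force: 29.9
```

```bash
python3 - <<'E'
from h import *
print(robot.get_obs()['ft_force'])
snap('scene','scene3')
L=[cv2.resize(cv2.imread(f'pics/{n}.png')[165:240,265:398],(800,300),interpolation=cv2.INTER_CUBIC) for n in('scene0','scene3')]
L=[cv2.resize(cv2.imread(f'pics/{n}.png')[172:237,265:398],None,fx=6,fy=4.6,interpolation=cv2.INTER_CUBIC) for n in('scene0','scene3')]
cv2.imwrite('pics/cmp.png',cv2.vconcat(L)); print(L[0].shape)
for z in(.106,.111,.116): print('plate',proj('scene0',[.6157,-.2967,z]),proj('scene0',[.5245,-.2864,z]))
for z in(.107,.102,.097): print('dish',proj('scene0',[.605,.072,z]))
E
```

```text
[-0.18790339 -0.04694282 -2.3447489 ]
(299, 798, 3)
plate [387.66975741 217.04782142] [366.60988769 228.16202814]
plate [387.94455081 215.35184105] [366.85835492 226.40246849]
plate [388.22037057 213.64975658] [367.10779349 224.63627132]
dish [276.08210953 178.61231278]
dish [276.01952586 180.10053583]
dish [275.95713611 181.58424094]
```

View pics/cmp.png

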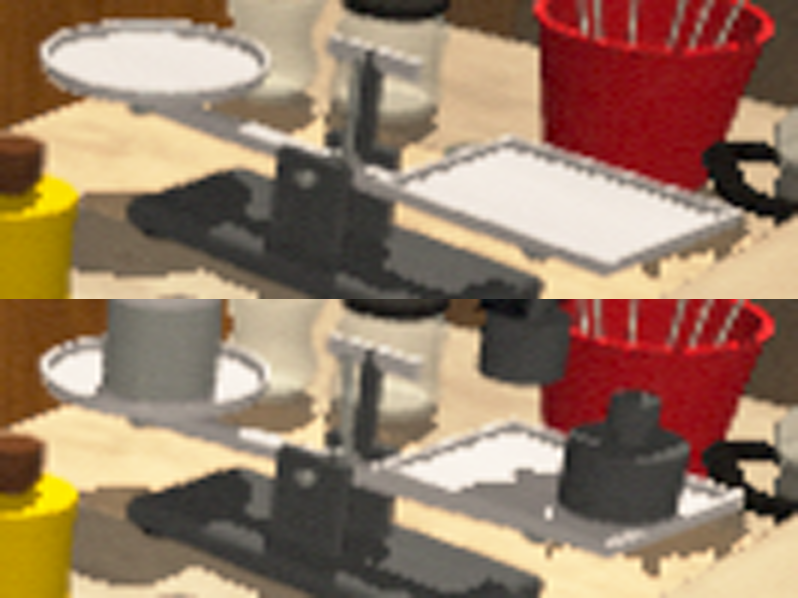

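In the comparison (level above, now below), the plate's front corner rose from row 270 to 249. The dish's left edge dropped by about 16 rows. That is roughly 12 mm, or 200 g missing, so the tin is 700 g and the medium weight is right. I'll check how the held weight sits in the grip.

```bash
python3 - <<'E'
from h import *
v=np.array([.58+.393,-.199+.726]); v/=np.linalg.norm(v)
for z in(.16,.17,.18): print(z,proj('scene3',[.58-.019*v[0],-.199-.019*v[1],z]), proj('scene3',[.5775-.026*v[0],-.256-.026*v[1],z-.057]))
E
```

```text
0.16 [349.75321252 194.31872521] [366.08859467 222.55860053]
0.17 [350.16947877 190.82415363] [366.57064581 219.11241243]
0.18 [350.58888259 187.3041578 ] [367.05637669 215.64084536]
```

The held weight's bottom is at about z = 0.172, as expected, so it has not slipped. I'll set it down.

Request:
move_arm([
  {"hand": 1.0,"travel": [0,0,1.5],"twist": [0,0,0]},
  {"hand": 1.0,"travel": [0,0,2],"twist": [0,0,0]},
  {"hand": 1.0,"travel": [0,0,1.5],"twist": [0,0,0]},
  {"hand": 1.0,"travel": [0,0,0.7],"twist": [0,0,0]},
  {"hand": 1.0,"travel": [0,0,0.4],"twist": [0,0,0]},
])

```text
time: 22.5
position: [0.5792, -0.1988, 0.1634]
tool_rot: [0.708, 0.707, -0.0, -0.001]
ft_force: [-1.0, 0.8, 2.3]
grip_width: 0.0213
grip_force: 29.8
```

Request:
move_arm([
  {"hand": 1.0,"travel": [0,0,0.3],"twist": [0,0,0]},
  {"hand": 1.0,"travel": [0,0,0.3],"twist": [0,0,0]},
  {"hand": 1.0,"travel": [0,0,0.2],"twist": [0,0,0]},
  {"hand": 1.0,"travel": [0,0,0.1],"twist": [0,0,0]},
  {"hand": 1.0,"travel": [0,0,0],"twist": [0,0,0]},
])

```text
time: 22.92
position: [0.58, -0.1992, 0.1559]
tool_rot: [0.708, 0.707, 0.0, 0.0]
ft_force: [-1.1, -0.5, -1.2]
grip_width: 0.021
grip_force: 29.9
```

Request:
move_arm([
  {"hand": 1.0,"travel": [0,0,0],"twist": [0,0,0]},
  {"hand": 1.0,"travel": [0,0,0],"twist": [0,0,0]},
  {"hand": 1.0,"travel": [0,0,0],"twist": [0,0,0]},
  {"hand": 1.0,"travel": [0,0,0],"twist": [0,0,0]},
  {"hand": 1.0,"travel": [0,0,0],"twist": [0,0,0]},
])

```text
time: 23.33
position: [0.5801, -0.1992, 0.1557]
tool_rot: [0.708, 0.707, 0.0, 0.0]
ft_force: [0.1, -0.7, 0.0]
grip_width: 0.0212
grip_force: 29.9
```

Force is zero. I'll release, rise, move clear and wait for the beam to settle.

Request:
move_arm([
  {"hand": 2.5,"travel": [0,0,0],"twist": [0,0,0]},
  {"hand": 3.0,"travel": [0,0,0],"twist": [0,0,0]},
  {"hand": 4.0,"travel": [0,0,0],"twist": [0,0,0]},
  {"hand": 4.0,"travel": [0,0,0],"twist": [0,0,0]},
  {"hand": 4.0,"travel": [0,0,-1],"twist": [0,0,0]},
])

```text
time: 23.75
position: [0.5786, -0.1984, 0.1641]
tool_rot: [0.708, 0.707, -0.001, -0.002]
ft_force: [0.2, -0.3, -0.8]
grip_width: 0.0381
grip_force: 0.0
```

Request:
move_arm([
  {"hand": 4.0,"travel": [0,0,-3],"twist": [0,0,0]},
  {"hand": 4.0,"travel": [0,0,-4],"twist": [0,0,0]},
  {"hand": 4.0,"travel": [0,0,-4],"twist": [0,0,0]},
  {"hand": 4.0,"travel": [0,-3,-2],"twist": [0,0,0]},
  {"hand": 4.0,"travel": [0,-4,0],"twist": [0,0,0]},
])

```text
time: 24.17
position: [0.5146, -0.2014, 0.3023]
tool_rot: [0.707, 0.707, 0.002, 0.008]
ft_force: [0.4, -0.5, 0.3]
grip_width: 0.0399
grip_force: 0.0
```

Request:
move_arm([
  {"hand": 4.0,"travel": [0,-4,0],"twist": [0,0,0]},
  {"hand": 4.0,"travel": [0,-3,0],"twist": [0,0,0]},
  {"hand": 4.0,"travel": [0,0,0],"twist": [0,0,0]},
  {"hand": 4.0,"travel": [0,0,0],"twist": [0,0,0]},
  {"hand": 4.0,"travel": [0,0,0],"twist": [0,0,0]},
])

```text
time: 24.58
position: [0.4408, -0.1995, 0.2966]
tool_rot: [0.708, 0.707, 0.0, 0.002]
ft_force: [0.5, -0.5, -0.2]
grip_width: 0.0397
grip_force: 0.0
```

Request:
move_arm([
  {"hand": 4.0,"travel": [0,0,0],"twist": [0,0,0]},
  {"hand": 4.0,"travel": [0,0,0],"twist": [0,0,0]},
  {"hand": 4.0,"travel": [0,0,0],"twist": [0,0,0]},
  {"hand": 4.0,"travel": [0,0,0],"twist": [0,0,0]},
  {"hand": 4.0,"travel": [0,0,0],"twist": [0,0,0]},
])

```text
time: 25.0
position: [0.4402, -0.1988, 0.2953]
tool_rot: [0.707, 0.707, -0.0, -0.0]
ft_force: [-0.1, 0.1, -0.3]
grip_width: 0.0399
grip_force: 0.0
```

Request:
move_arm([
  {"hand": 4.0,"travel": [0,0,0],"twist": [0,0,0]},
  {"hand": 4.0,"travel": [0,0,0],"twist": [0,0,0]},
  {"hand": 4.0,"travel": [0,0,0],"twist": [0,0,0]},
  {"hand": 4.0,"travel": [0,0,0],"twist": [0,0,0]},
  {"hand": 4.0,"travel": [0,0,0],"twist": [0,0,0]},
])

```text
time: 25.42
position: [0.4398, -0.1989, 0.2956]
tool_rot: [0.708, 0.707, 0.0, 0.0]
ft_force: [-0.6, 0.6, 0.5]
grip_width: 0.04
grip_force: 0.0
```

```bash
python3 - <<'E'
from h import *
snap('scene','scene4')
L=[cv2.resize(cv2.imread(f'pics/{n}.png')[172:237,265:398],None,fx=6,fy=4.6,interpolation=cv2.INTER_CUBIC) for n in('scene0','scene4')]
cv2.imwrite('pics/cmp2.png',cv2.vconcat(L))
E
```

```text
(no output)
```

View pics/cmp2.png

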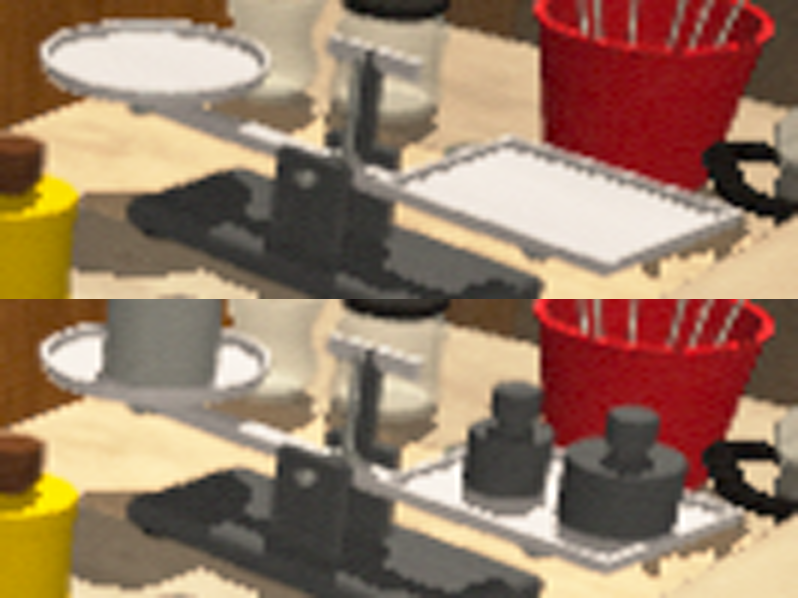

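With both weights upright on the plate, its corners sit at the same rows as at the level start (270 and about 216). The beam is level, so I'm handing in.

```bash
python3 -c "
from rig import robot
print(robot.hand_in())"
```

```text
the job is handed in; nothing more can be done
None
```

The job is handed in (no verdict came back): the middle tin, about 700 g, stands in the dish, balanced level in the last picture by the 500 g and 200 g weights on the plate, with the 100 g weight left on the worktop.

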